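# Put the screwdriver away under the sliding till of the wooden paint box

### The arm

A 7-joint arm with a two-finger parallel gripper is mounted at the origin on the work surface; the furniture and walls round the work are solid. World frame = base frame: x ahead of the robot, y to its left, z up, the work surface at z = 0. Lengths are in m, angles in rad, forces in N, time in s.
With the tool pointing down it reaches from about 0.425 to 0.925 m from the base axis. Payload 6.8 kg.
Tool frame: the origin (TCP) lies between the finger pads; the fingertips stand r.tcp_to_tips ahead of it and the grasp point (between the pads) lies 3 mm ahead of it (r.tcp_to_tips is the distance from the TCP to the fingertips, in m); z points along the fingers, y is the line along which they close (so a half turn about z gives the same grasp; the last joint's range is limited). The gripper opens to 85 mm and grips with 20 to 120 N. Pads are 22 mm wide; open, the fingers measure 114 mm over their backs; the gripper's body (76 mm by 85 mm) begins 54 mm behind the grasp point. The pads swing forward as they close: fully open they stand 13 mm farther back than shut.
Start: joints at [1.005, 0.477, 0.022, 1.555, -0.011, 1.109, -0.083], TCP at [0.298, -0.606, 0.253] pointing down, gripper open.
Joint ranges: [-2.96, 2.96], [-0.34, 2.1], [-1.41, 1.46], [0.24, 2.44], [-1.37, 4.51], [0.17, 1.92], [-2.96, 2.96]. Speed limits (rad/s): [2.39, 2.39, 3.14, 3.14, 3.14, 3.14, 3.14].

### API

Orientations are given as a rotation vector (axis times angle).
In Python, from bench import r gives the robot as it stands. The module is installed in compiled form; this text tells all that it offers.
- The arm moves only by the tool step_arm, never from a script. Its argument "moves" is a list of rows, each an object of numbers: "rx", "ry", "rz": the turn, a rotation vector about the tool's x, y, z in degrees; "dx", "dy", "dz": the shift along the tool's x, y, z in mm; "gripper": the opening, from -1 (shut) to 1 (fully open). In form: [{"rx": .., "ry": .., "rz": .., "dx": .., "dy": .., "dz": .., "gripper": ..}, ...]. A call has 1 to 20 rows; each row shifts and turns the commanded pose from where the row before left it, along the tool's axes as they then stand; what a row does not reach is not made up. A row lasts 1/8 s, in which the tool goes at most 62.5 mm and 10.7 degrees, less where a joint would pass 70% of its speed; a pose out of reach is approached as far as the arm can. A call is refused whole if a number of a shift passes 62.5 or a number of a turn 10.7, either way. A call with a gripper value outside its range is refused whole. The fingers move at their own pace and stop on an object; "grip_force" is the grip in N (left out, the last holds). Time passes only in rows, so rows that do not move let the fingers close. It gives the time, the measured TCP pose, the force, the opening and the grip force at its end, in the units of the state.
- r.get_obs(): the state, without advancing time (a new reading comes with each control period).
- r.grab_frame(name): name is "side" or "top"; returns the picture (420x560x3 uint8, blue, green, red); there is no depth.
- r.camera_info(name): a dict with "mtx" (3x3 intrinsics, pixels), "D" ([k1, k2, p1, p2, k3] as OpenCV has them; the pictures are not rectified), "rvec" (rotation vector, rad) and "tvec" (3), from world to camera coordinates, as OpenCV has them. Camera axes: x right, y down, z forward; pixel columns grow to the right and rows downward; lengths in m; the calibration is good to about 2 mm. A picture is of the moment at which its call begins. camera_info takes no time and is no camera call.
- r.hand_in(): hands the job in; it is judged then, once.
The state is a dict: "clock": time; "joints": joint angles; "qvel": joint speeds; "tau": joint torques, N m; "tcp_pos": TCP position; "orientation": TCP orientation; "contact_force": force on the tool from outside, world axes, zero at the start; "moment": the same for the moment, N m; "grip_width": finger opening in m; "gripper_force": force on a finger pad.
Only numpy, scipy, OpenCV 4.12 (cv2) and the standard library are available. Lean on these libraries where they do the work, as an engineer would, in place of code of your own. Each camera call takes 0.05 s, during which the arm holds its last target. There are 200 camera calls.

### The job

Put the screwdriver away in the bottom of the wooden paint box, in the front well that the sliding till covers; the back well is full. Turn both wooden turn buttons fully clear of the lid, lift the lid by its front lip until it leans back on its stop, push the till all the way back towards the hinge, then lay the screwdriver flat on the floor of the uncovered front well (lower it in, do not drop it). Leave the box open like that, and do not disturb the filling knife, the paint tin or the jar.

Things in the scene. Friction and masses are not known exactly. Their poses are not given: they have to be found in the camera images.
- paint_box: Wooden paint box, fixed, hinge on the left, lip on the right as the robot sees it. Origin: centre of its underside; x towards its back (hinge), y towards the robot, z up. Walls 248 mm (x) by 208 mm (y); on top of both ends a rail 30 mm wide (y +-95 to +-125, z 66 to 88). Between them, flush with them, lies the lid (186 mm in y, 10 mm thick, underside at z 78). All z here are mm above the bench.
- lid_hinge (a point): Middle of the lid's hinge axis, at x 128, z 78 in the box frame; the axis runs along the box's y.
- lid_lip (a point): Middle of the front edge of the lid's lip, on its underside; moves with the lid, 275 mm from the hinge axis. The lip, 13 mm thick and as wide as the lid, overhangs the box's front wall by 23 mm (front edge at x -147 when shut) and is free underneath.
- lid (a joint): Lid angle, rad: 0 shut, 1.57 upright, 1.85 leaning back on its stop. The lid (0.35 kg) falls shut from below about 1.57 and falls back onto its stop from beyond it. It cannot open while a turn button reaches over it.
- button_near_pivot (a point): Pivot of the turn button on the rail nearer the robot, at its top (z 100), 18 mm outside the lid's edge, at x -30, y 111 in the box frame. The button is a wooden bar 74 x 14 mm, 10 mm thick (z 89 to 99), pivoted at its middle on a vertical screw; it stays where it is left.
- button_near (a joint): Angle of the near turn button, rad, anticlockwise from above positive: 0 straight across the rail (along the box's y, its inner half reaching 19 mm over the lid), +-1.57 in line with the rail, clear of the lid (clear from about +-1.28). Turns either way.
- button_far_pivot (a point): Pivot of the turn button on the rail farther from the robot, at x -30, y -111 in the box frame; otherwise the same.
- button_far (a joint): Angle of the far turn button, read in the same way as the near one.
- till (a joint): Travel of the till, m: 0 at the front (covers the front well), 0.125 fully back under the hinge (front well open). The till is an open wooden tray under the lid, 105 mm (x) by 186 mm (y), that slides along the box's x on runners; underside at z 40.5, walls 26 mm high, 6 mm thick.
- till_handle (a point): Top middle (z 75.5) of the till's partition; moves with the till. The partition, 8 mm thick, runs along the box's y and is raised over its middle 90 mm. In front of it (box -x) is an empty compartment 48 mm wide in x, floor at z 44.5; the one behind it, 36 mm wide, holds a stub brush.
- front_well (a point): Middle of the front well's floor, z 8. The well is 125 mm in x (x -115 to 10 in the box frame) and 190 mm in y (182 mm between the till's runners at z 34 to 40); a 6 mm wall up to z 36 parts it from the back well, which holds a roll of tape and a paint tube.
- screwdriver: Short screwdriver, 144 mm long, 18 mm wide, 15 mm high, lying on the bench to the left or the right of the box. Origin: underside, mid-length. It lies along its y axis: handle (16 mm wide, 14 mm high) from y -3 to 72, round shaft 6 mm thick from there to y -72.
- filling_knife: Filling knife (scraper) lying on the bench on the other side of the box, 175 mm long along its y axis (handle at +y), blade 64 mm wide, 24 mm high. Origin: underside, middle. Stays where it is.
- primer_tin: Paint tin, 77 mm in diameter and high, standing nearer the robot than the box, to the right. Origin: centre of its underside. Stays where it is.
- lidded_jar: Glass jar with a screw lid, 68 mm in diameter, 101 mm high, standing nearer the robot than the box, to the left. Origin: centre of its underside. Stays where it is.

How it is judged:
On the way, in this order (a step that is already met when the one before it is completed fails the run):
1. both turn buttons are turned clear of the lid ((value of joint button_near above 1.28 rad or value of joint button_near below -1.28 rad) and (value of joint button_far above 1.28 rad or value of joint button_far below -1.28 rad)), for 0.1 s.
2. the lid leans back on its stop (value of joint lid above 1.8 rad), for 0.3 s.
3. the till is pushed fully back (value of joint till above 0.115 m), for 0.1 s.
4. the screwdriver, still held, is lowered to within 25 mm of the floor of the front well (x of screwdriver in the frame of paint_box between -0.113 and 0.008 m and y of screwdriver in the frame of paint_box between -0.05 and 0.05 m and angle between screwdriver's own y axis and vertical between 1.35 and 1.79 rad and z of screwdriver in the frame of paint_box below 0.033 m and contact force between the fingers and screwdriver above 0.3 N), for 0.05 s.
At the end, for the whole second after the job is handed in: Both turn buttons clear of the lid (over 1.28 rad from straight across), lid on its stop (over 1.80 rad), till fully back (over 0.115 m), screwdriver at rest, flat on the floor of the front well (within 10 mm of floor height, 50 mm of the well's middle in y, inside its walls, level within 0.2 rad) (all of step 1 and value of joint lid above 1.8 rad and value of joint till above 0.115 m and x of screwdriver in the frame of paint_box between -0.113 and 0.008 m and y of screwdriver in the frame of paint_box between -0.05 and 0.05 m and angle between screwdriver's own y axis and vertical between 1.35 and 1.79 rad and z of screwdriver in the frame of paint_box below 0.018 m and linear speed of screwdriver below 0.02 m/s); the robot touches nothing.
It fails at once if the filling knife is moved by more than 30 mm or tipped (distance of filling_knife from where it was at the start of the episode above 0.03 m or angle between filling_knife's own z axis and vertical above 0.35 rad).
It fails at once if the primer tin is moved by more than 30 mm or tipped (distance of primer_tin from where it was at the start of the episode above 0.03 m or angle between primer_tin's own z axis and vertical above 0.35 rad).
It fails at once if the lidded jar is moved by more than 30 mm or tipped (distance of lidded_jar from where it was at the start of the episode above 0.03 m or angle between lidded_jar's own z axis and vertical above 0.35 rad).
It also fails if it takes over 72 s, if anything falls off the work surface, if the arm or the gripper's body presses on something with over 40 N, if the wrist force passes 120 N, or if a joint passes its speed limit or range.

## Working session

There is one attempt and no reset: what is moved stays moved. The work goes in short steps, Python scripts to look and compute and a tool call to move; the robot and the scene stay as the last step left them, time stands still between calls to the robot, and variables do not carry over. Pictures are saved under pics/ and viewed, at most 12 in all, crops included, and the job is handed in when it is done.

Besides the shell and the picture viewer there is one more tool, called after ">>>" as name(argument=value, ...), one argument or row to a line, values as JSON. step_arm: Moves the arm, as the interface text tells. Its arguments: {"type":"object","properties":{"moves":{"type":"array","items":{"type":"object","properties":{"rx":{"type":"number"},"ry":{"type":"number"},"rz":{"type":"number"},"dx":{"type":"number"},"dy":{"type":"number"},"dz":{"type":"number"},"gripper":{"type":"number"}}}},"grip_force":{"type":"number"}},"required":["moves"]}

```bash
mkdir -p pics
cat > h.py <<'E'
import numpy as np, cv2
from bench import r
from scipy.spatial.transform import Rotation as R
def cam(n):
    c=r.camera_info(n); return [np.array(c[k],float) for k in("mtx","D","rvec","tvec")]
def ray(n,uv):
    K,D,rv,t=cam(n); Rm=cv2.Rodrigues(rv)[0]
    p=cv2.undistortPoints(np.array(uv,float).reshape(-1,1,2),K,D).reshape(-1,2)
    return -Rm.T@t.ravel(), np.c_[p,np.ones(len(p))]@Rm
def onz(n,uv,z):
    o,d=ray(n,uv); return o+d*((z-o[2])/d[:,2])[:,None]
def proj(n,P):
    K,D,rv,t=cam(n); return cv2.projectPoints(np.array(P,float).reshape(-1,1,3),rv,t,K,D)[0].reshape(-1,2)
def st():
    o=r.get_obs(); print(o["clock"],np.round(o["tcp_pos"],4),np.round(R.from_rotvec(o["orientation"]).as_matrix(),3).tolist(),np.round(o["contact_force"],1),o["grip_width"],np.round(o["joints"],2))
E
python3 - <<'E'
from h import *
st(); print(r.tcp_to_tips)
for n in("side","top"):
    cv2.imwrite(f"pics/{n}0.png",r.grab_frame(n)); c=cam(n); o,d=ray(n,[[280,210]]); print(n,o,d)
E
```

```text
0.0 [ 0.2981 -0.605   0.2523] [[0.897, 0.442, -0.001], [0.442, -0.897, 0.002], [-0.0, -0.002, -1.0]] [ 0.2  0.4 -1.1] 0.0849516662728875 [ 1.    0.48  0.02  1.56 -0.01  1.11 -0.08]
0.022
side [0.32303798 1.10415751 0.65310848] [[ 0.14113812 -0.88794856 -0.43800618]]
top [ 0.24655074 -0.02342793  1.38327725] [[ 1.68060919e-01  8.57977067e-04 -9.85805055e-01]]
```

View pics/top0.png

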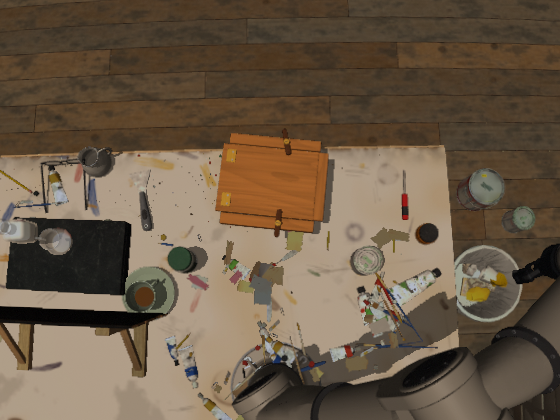

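View pics/side0.png

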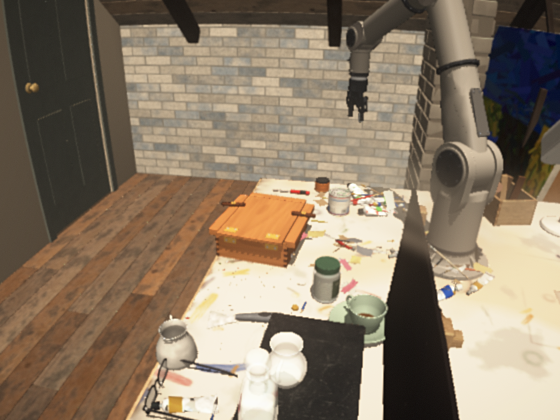

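The top view has world +x up and +y left. The box is at about (272,183) with its hinge on the left. The buttons are at about (286,141) far and (279,219) near. The screwdriver is at (405,195) and the jar at (181,260). I can see a glass jar at (367,260) and a dark tin at (427,233).

Run:
```python
from h import *
im=cv2.imread("pics/top0.png")
a=cv2.resize(im[115:245,200:330],None,fx=4,fy=4,interpolation=cv2.INTER_CUBIC)
b=cv2.resize(im[160:225,385:450],None,fx=4,fy=4,interpolation=cv2.INTER_CUBIC)
c=np.zeros((520,800,3),np.uint8);c[:,:520]=a;c[:260,530:790]=b;cv2.imwrite("pics/crop0.png",c)
hsv=cv2.cvtColor(im,cv2.COLOR_BGR2HSV)
def comp(m,box,z,name):
    x0,y0,x1,y1=box; mm=np.zeros_like(m);mm[y0:y1,x0:x1]=m[y0:y1,x0:x1]
    n,l,s,ce=cv2.connectedComponentsWithStats(mm)
    i=1+np.argmax(s[1:,4]); p=np.argwhere(l==i)[:,::-1].astype(float); w=onz("top",p,z)[:,:2]
    cc,sz,ang=cv2.minAreaRect(w.astype(np.float32)*1000)
    u,S,V=np.linalg.svd(w-w.mean(0),full_matrices=False)
    print(name,s[i],np.round(ce[i],1),"world mean",np.round(w.mean(0),4),"rect",np.round(cc,1),np.round(sz,1),"dir",np.round(V[0],3))
red=((hsv[...,0]<8)|(hsv[...,0]>172))&(hsv[...,1]>150)&(hsv[...,2]>90)
comp(red.astype(np.uint8),(395,180,415,225),.008,"handle")
dark=((hsv[...,2]<105)).astype(np.uint8)
comp(dark,(272,120,300,160),.099,"far");comp(dark,(265,205,292,240),.099,"near")
wood=((hsv[...,0]>5)&(hsv[...,0]<16)&(hsv[...,1]>150)&(hsv[...,2]>120)).astype(np.uint8)
comp(wood,(205,120,340,245),.088,"box")
```

```text
handle [402 194   6  12  66] [404.3 199.8] world mean [ 0.5034 -0.3737] rect [ 504.1 -374.4] [14.3 32.2] dir [-1.    -0.004]
far [272 120  28  20 511] [285.8 128.6] world mean [ 0.6877 -0.0422] rect [685.4 -41.3] [73.1 53.8] dir [-0.109 -0.994]
near [265 209  27  29 201] [278.8 223.5] world mean [ 0.4301 -0.0186] rect [431.5 -16.4] [67.8 73.5] dir [-0.993 -0.116]
box [ 215  143  113   78 6820] [273.4 181.8] world mean [ 0.5444 -0.0062] rect [545.9  -2.3] [283.9 184.4] dir [-0.119 -0.993]
```

View pics/crop0.png

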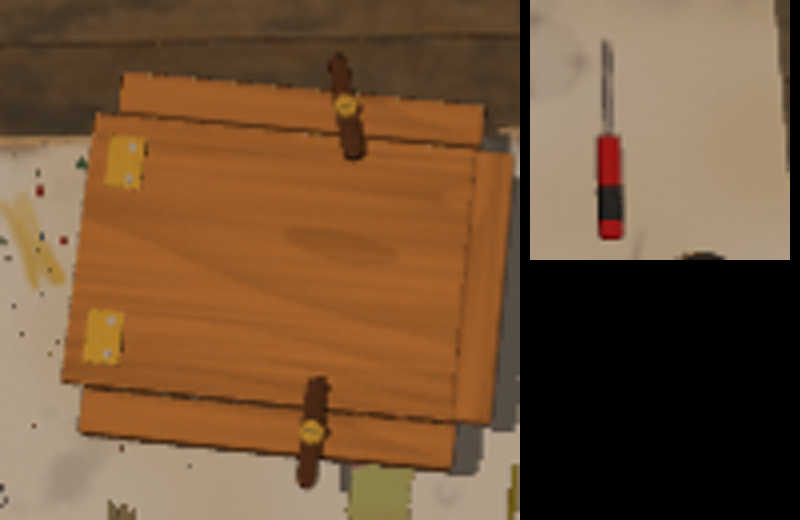

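```bash
cat >> h.py <<'E'
def c4(p): return (np.array(p,float)+.5)/4-.5+[200,115]
E
python3 - <<'E'
from h import *
P=onz("top",c4([(345,105),(312,432)]),.1)[:,:2]
print("piv",P,np.linalg.norm(P[0]-P[1]))
by=P[1]-P[0]; by/=np.linalg.norm(by); bx=np.array([by[1],-by[0]]); 
if bx[1]<0: bx=-bx
print("bx",bx,"by",by, "yaw of by deg",np.degrees(np.arctan2(by[1],by[0])))
O=P.mean(0)+.03*bx; print("O",O)
lip=onz("top",c4([(513,152),(490,424)]),.088)[:,:2]
print("lip box",[(np.dot(l-O,bx),np.dot(l-O,by)) for l in lip])
for nm,e in(("far",[(339,57),(354,157)]),("near",[(317,379),(306,487)])):
    q=onz("top",c4(e),.099)[:,:2]; d=q[1]-q[0]; print(nm,q,np.linalg.norm(d),"angle from by",np.degrees(np.arctan2(by[0]*d[1]-by[1]*d[0],by@d)))
q=onz("top",[(403.4,170),(405,219.4)],.005);print("driver",q, np.linalg.norm(q[0]-q[1]))
for nm,uv,z in(("greenjar",(181,260),.1),("jar/tin",(367,260),.08),("dark",(427,233),.08)): print(nm,onz("top",[uv],z))
E
```

```text
piv [[ 0.6529184  -0.04159798]
 [ 0.43218149 -0.01551786]] 0.22227225754588373
bx [0.11733413 0.99309249] by [-0.99309249  0.11733413] yaw of by deg 173.26172769165848
O [0.54606997 0.00123486]
lip box [(np.float64(-0.1454936298863561), np.float64(-0.09322439881814087)), (np.float64(-0.14543193499912596), np.float64(0.09272003298270252))]
far [[ 0.68712676 -0.03829118]
 [ 0.61691356 -0.04684207]] 0.07073196937150054 angle from by 13.681827821166058
near [[ 0.46720815 -0.01940379]
 [ 0.39645653 -0.01098381]] 0.0712508799380061 angle from by -0.048437742868081
driver [[ 0.59068342 -0.37760925  0.005     ]
 [ 0.44780297 -0.3730501   0.005     ]] 0.14295316296639402
greenjar [[0.33925085 0.23581418 0.1       ]]
jar/tin [[ 0.33169612 -0.24720693  0.08      ]]
dark [[ 0.39913869 -0.41115352  0.08      ]]
```

>>> step_arm(
  moves=[
    {"rz": 8.25,"gripper": -0.1},
    {"rz": 8.25,"gripper": -0.1},
    {"rz": 8.25,"gripper": -0.1},
    {"rz": 8.25,"gripper": -0.1},
    {"dx": 24.2,"dy": -54.2,"gripper": -0.1},
    {"dx": 24.2,"dy": -54.2,"gripper": -0.1},
    {"dx": 24.2,"dy": -54.2,"gripper": -0.1},
    {"dx": 24.2,"dy": -54.2,"gripper": -0.1},
    {"dx": 24.2,"dy": -54.2,"gripper": -0.1},
    {"dx": -9.5,"dy": -55,"gripper": -0.1},
    {"dx": -9.5,"dy": -55,"gripper": -0.1},
    {"dx": -9.5,"dy": -55,"gripper": -0.1},
    {"dx": -9.5,"dy": -55,"gripper": -0.1},
    {"dx": -9.5,"dy": -55,"gripper": -0.1},
    {"dx": -9.5,"dy": -55,"gripper": -0.1},
    {"gripper": -0.1},
    {"gripper": -0.1},
  ],
  grip_force=20,
)

```text
invalid input at $.moves[0]: expected keys rx, ry, rz, dx, dy, dz, gripper
```

```bash
cat >> h.py <<'E'
def go(p,M=None):
    o=r.get_obs(); A=R.from_rotvec(o["orientation"]).as_matrix()
    print("shift mm (tool now)",np.round(1000*A.T@(np.array(p)-o["tcp_pos"]),1))
    if M is not None: print("then/turn deg",np.round(np.degrees(R.from_matrix(A.T@M).as_rotvec()),1))
def down(yaw,phi=0):
    return (R.from_euler("z",yaw,degrees=True)*R.from_euler("x",180,degrees=True)*R.from_euler("y",phi,degrees=True)).as_matrix()
O=np.array([.546,.0012]);bx=np.array([.1173,.9931]);by=np.array([-.9931,.1173])
def W(x,y,z): return np.r_[O+x*bx/1000+y*by/1000,z/1000]
E
python3 - <<'E'
from h import *
st(); go(W(-30,111,114),down(-6.74))
E
```

```text
0.1 [ 0.2981 -0.6051  0.2524] [[0.897, 0.442, -0.001], [0.442, -0.897, 0.001], [-0.0, -0.002, -1.0]] [ 0.3  0.5 -0.1] 0.08517460966536676 [ 1.    0.48  0.02  1.56 -0.01  1.11 -0.08]
shift mm (tool now) [ 380.9 -469.3  139.2]
then/turn deg [-0.1  0.  33. ]
```

>>> step_arm(
  moves=[
    {"rx": 0,"ry": 0,"rz": 8.25,"dx": 0,"dy": 0,"dz": 0,"gripper": -0.1},
    {"rx": 0,"ry": 0,"rz": 8.25,"dx": 0,"dy": 0,"dz": 0,"gripper": -0.1},
    {"rx": 0,"ry": 0,"rz": 8.25,"dx": 0,"dy": 0,"dz": 0,"gripper": -0.1},
    {"rx": 0,"ry": 0,"rz": 8.25,"dx": 0,"dy": 0,"dz": 0,"gripper": -0.1},
    {"rx": 0,"ry": 0,"rz": 0,"dx": 24.2,"dy": -54.2,"dz": 0,"gripper": -0.1},
    {"rx": 0,"ry": 0,"rz": 0,"dx": 24.2,"dy": -54.2,"dz": 0,"gripper": -0.1},
    {"rx": 0,"ry": 0,"rz": 0,"dx": 24.2,"dy": -54.2,"dz": 0,"gripper": -0.1},
    {"rx": 0,"ry": 0,"rz": 0,"dx": 24.2,"dy": -54.2,"dz": 0,"gripper": -0.1},
    {"rx": 0,"ry": 0,"rz": 0,"dx": 24.2,"dy": -54.2,"dz": 0,"gripper": -0.1},
    {"rx": 0,"ry": 0,"rz": 0,"dx": -9.5,"dy": -55,"dz": 0,"gripper": -0.1},
    {"rx": 0,"ry": 0,"rz": 0,"dx": -9.5,"dy": -55,"dz": 0,"gripper": -0.1},
    {"rx": 0,"ry": 0,"rz": 0,"dx": -9.5,"dy": -55,"dz": 0,"gripper": -0.1},
    {"rx": 0,"ry": 0,"rz": 0,"dx": -9.5,"dy": -55,"dz": 0,"gripper": -0.1},
    {"rx": 0,"ry": 0,"rz": 0,"dx": -9.5,"dy": -55,"dz": 0,"gripper": -0.1},
    {"rx": 0,"ry": 0,"rz": 0,"dx": -9.5,"dy": -55,"dz": 0,"gripper": -0.1},
    {"rx": 0,"ry": 0,"rz": 0,"dx": 0,"dy": 0,"dz": 0,"gripper": -0.1},
    {"rx": 0,"ry": 0,"rz": 0,"dx": 0,"dy": 0,"dz": 0,"gripper": -0.1},
  ],
  grip_force=20,
)

```text
clock: 2.22
tcp_pos: [0.4326, -0.0168, 0.2531]
orientation: [3.136, -0.185, -0.001]
contact_force: [-0.0, -0.3, -0.4]
grip_width: 0.0385
gripper_force: 0.0
```

Run:
```python
from h import *
st(); go(W(-30,111,115),down(-6.74))
```

```text
2.225 [ 0.4326 -0.0168  0.2531] [[0.993, -0.118, -0.0], [-0.118, -0.993, -0.0], [-0.0, 0.001, -1.0]] [-0.  -0.3 -0.4] 0.038537137268597164 [ 0.08  0.08 -0.2   2.09  0.02  0.97 -1.82]
shift mm (tool now) [ -0.4  -1.3 138.1]
then/turn deg [ 0.  0. -0.]
```

>>> step_arm(
  moves=[
    {"rx": 0,"ry": 0,"rz": 0,"dx": 0,"dy": -1.3,"dz": 40,"gripper": -0.1},
    {"rx": 0,"ry": 0,"rz": 0,"dx": 0,"dy": 0,"dz": 40,"gripper": -0.1},
    {"rx": 0,"ry": 0,"rz": 0,"dx": 0,"dy": 0,"dz": 30,"gripper": -0.1},
    {"rx": 0,"ry": 0,"rz": 0,"dx": 0,"dy": 0,"dz": 14,"gripper": -0.1},
    {"rx": 0,"ry": 0,"rz": 0,"dx": 0,"dy": 0,"dz": 13,"gripper": -0.1},
    {"rx": 0,"ry": 0,"rz": 0,"dx": 0,"dy": 0,"dz": 0,"gripper": -0.5},
    {"rx": 0,"ry": 0,"rz": 0,"dx": 0,"dy": 0,"dz": 0,"gripper": -1},
    {"rx": 0,"ry": 0,"rz": 0,"dx": 0,"dy": 0,"dz": 0,"gripper": -1},
    {"rx": 0,"ry": 0,"rz": 0,"dx": 0,"dy": 0,"dz": 0,"gripper": -1},
  ],
  grip_force=20,
)

```text
clock: 3.35
tcp_pos: [0.4334, -0.0139, 0.1168]
orientation: [-3.135, 0.184, -0.002]
contact_force: [0.6, 5.3, -4.2]
grip_width: 0.0129
gripper_force: 22.2
```

>>> step_arm(
  moves=[
    {"rx": 0,"ry": 0,"rz": -10,"dx": 0,"dy": 0,"dz": 0,"gripper": -1},
    {"rx": 0,"ry": 0,"rz": -10,"dx": 0,"dy": 0,"dz": 0,"gripper": -1},
    {"rx": 0,"ry": 0,"rz": -10,"dx": 0,"dy": 0,"dz": 0,"gripper": -1},
    {"rx": 0,"ry": 0,"rz": -10,"dx": 0,"dy": 0,"dz": 0,"gripper": -1},
    {"rx": 0,"ry": 0,"rz": -10,"dx": 0,"dy": 0,"dz": 0,"gripper": -1},
    {"rx": 0,"ry": 0,"rz": -10,"dx": 0,"dy": 0,"dz": 0,"gripper": -1},
    {"rx": 0,"ry": 0,"rz": -10,"dx": 0,"dy": 0,"dz": 0,"gripper": -1},
    {"rx": 0,"ry": 0,"rz": -10,"dx": 0,"dy": 0,"dz": 0,"gripper": -1},
    {"rx": 0,"ry": 0,"rz": -10,"dx": 0,"dy": 0,"dz": 0,"gripper": -1},
    {"rx": 0,"ry": 0,"rz": 0,"dx": 0,"dy": 0,"dz": 0,"gripper": -1},
    {"rx": 0,"ry": 0,"rz": 0,"dx": 0,"dy": 0,"dz": 0,"gripper": -0.1},
    {"rx": 0,"ry": 0,"rz": 0,"dx": 0,"dy": 0,"dz": 0,"gripper": -0.1},
    {"rx": 0,"ry": 0,"rz": 0,"dx": 0,"dy": 0,"dz": -20,"gripper": -0.1},
    {"rx": 0,"ry": 0,"rz": 0,"dx": 0,"dy": 0,"dz": -30,"gripper": -0.1},
    {"rx": 0,"ry": 0,"rz": 7.6,"dx": 0,"dy": 0,"dz": 0,"gripper": -0.1},
    {"rx": 0,"ry": 0,"rz": 10,"dx": 0,"dy": 0,"dz": 0,"gripper": -0.1},
    {"rx": 0,"ry": 0,"rz": 10,"dx": 0,"dy": 0,"dz": 0,"gripper": -0.1},
    {"rx": 0,"ry": 0,"rz": 10,"dx": 0,"dy": 0,"dz": 0,"gripper": -0.1},
  ],
  grip_force=20,
)

```text
clock: 5.6
tcp_pos: [0.4332, -0.0156, 0.1667]
orientation: [2.899, 1.208, 0.001]
contact_force: [-0.6, 0.0, -0.2]
grip_width: 0.0384
gripper_force: 0.0
```

Run:
```python
from h import *
st(); go(W(-30,-111,167),down(-6.74+13.7))
cv2.imwrite("pics/top1.png",cv2.resize(r.grab_frame("top")[100:250,190:390],None,fx=4,fy=4))
```

```text
5.6 [ 0.4332 -0.0156  0.1667] [[0.704, 0.71, 0.001], [0.71, -0.704, -0.001], [0.0, 0.001, -1.0]] [-0.6  0.  -0.2] 0.038383197314041995 [ 0.3   0.23 -0.45  2.17  0.15  0.77 -1.03]
shift mm (tool now) [ 1.361e+02  1.742e+02 -1.000e-01]
then/turn deg [ 0.1 -0.  38.3]
```

View pics/top1.png

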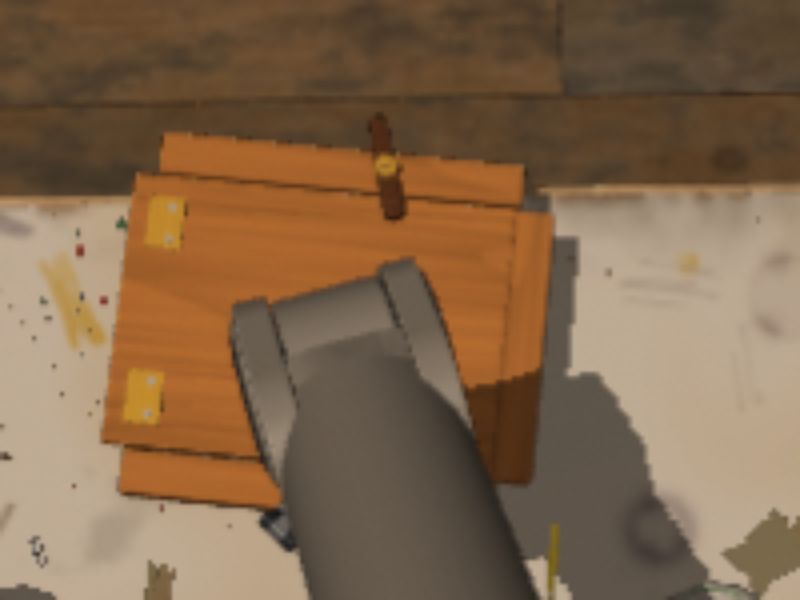

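The near button is hidden under the arm. The far one is still across at (385,165). I'll go there next.

>>> step_arm(
  moves=[
    {"rx": 0,"ry": 0,"rz": 0,"dx": 34,"dy": 43.5,"dz": 0,"gripper": -0.1},
    {"rx": 0,"ry": 0,"rz": 0,"dx": 34,"dy": 43.5,"dz": 0,"gripper": -0.1},
    {"rx": 0,"ry": 0,"rz": 0,"dx": 34,"dy": 43.5,"dz": 0,"gripper": -0.1},
    {"rx": 0,"ry": 0,"rz": 0,"dx": 34,"dy": 43.5,"dz": 0,"gripper": -0.1},
    {"rx": 0,"ry": 0,"rz": 9.6,"dx": 0,"dy": 0,"dz": 0,"gripper": -0.1},
    {"rx": 0,"ry": 0,"rz": 9.6,"dx": 0,"dy": 0,"dz": 0,"gripper": -0.1},
    {"rx": 0,"ry": 0,"rz": 9.6,"dx": 0,"dy": 0,"dz": 0,"gripper": -0.1},
    {"rx": 0,"ry": 0,"rz": 9.6,"dx": 0,"dy": 0,"dz": 0,"gripper": -0.1},
    {"rx": 0,"ry": 0,"rz": 0,"dx": 0,"dy": 0,"dz": 0,"gripper": -0.1},
    {"rx": 0,"ry": 0,"rz": 0,"dx": 0,"dy": 0,"dz": 0,"gripper": -0.1},
  ],
)

```text
clock: 6.9
tcp_pos: [0.6524, -0.0397, 0.1664]
orientation: [3.135, 0.204, 0.0]
contact_force: [0.5, 0.0, 0.3]
grip_width: 0.0385
gripper_force: 0.0
```

Run:
```python
from h import *
st(); go(W(-30,-111,116),down(-6.74+13.7))
im=r.grab_frame("top"); print(cv2.imwrite("pics/top2.png",cv2.resize(im[100:250,190:390],None,fx=4,fy=4)))
```

```text
6.9 [ 0.6524 -0.0397  0.1664] [[0.992, 0.13, 0.0], [0.13, -0.992, -0.0], [0.0, 0.0, -1.0]] [0.5 0.  0.3] 0.03850932142156166 [ 0.13  0.54 -0.23  1.67  0.14  0.94 -1.59]
shift mm (tool now) [ 0.   1.9 50.4]
then/turn deg [ 0.  -0.   0.5]
True
```

View pics/top2.png

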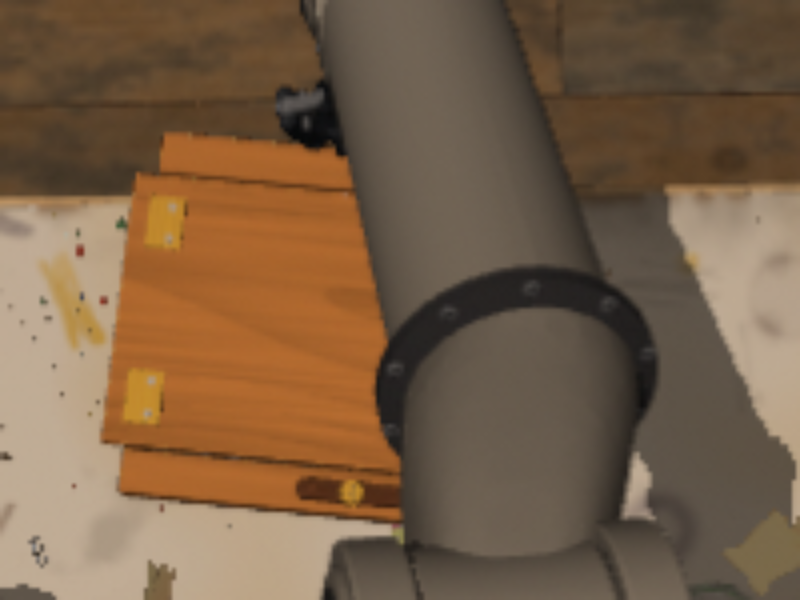

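The near button now lies along its rail at (300–400, 490). Now the far one.

>>> step_arm(
  moves=[
    {"rx": 0,"ry": 0,"rz": 0,"dx": 0,"dy": 2,"dz": 25,"gripper": -0.1},
    {"rx": 0,"ry": 0,"rz": 0,"dx": 0,"dy": 0,"dz": 13,"gripper": -0.1},
    {"rx": 0,"ry": 0,"rz": 0,"dx": 0,"dy": 0,"dz": 12,"gripper": -0.1},
    {"rx": 0,"ry": 0,"rz": 0,"dx": 0,"dy": 0,"dz": 0,"gripper": -0.5},
    {"rx": 0,"ry": 0,"rz": 0,"dx": 0,"dy": 0,"dz": 0,"gripper": -1},
    {"rx": 0,"ry": 0,"rz": 0,"dx": 0,"dy": 0,"dz": 0,"gripper": -1},
    {"rx": 0,"ry": 0,"rz": 0,"dx": 0,"dy": 0,"dz": 0,"gripper": -1},
  ],
  grip_force=20,
)

```text
clock: 7.82
tcp_pos: [0.6525, -0.0405, 0.1163]
orientation: [-3.134, -0.199, 0.0]
contact_force: [0.3, 3.4, -4.4]
grip_width: 0.0131
gripper_force: 22.2
```

>>> step_arm(
  moves=[
    {"rx": 0,"ry": 0,"rz": -9.5,"dx": 0,"dy": 0,"dz": 0,"gripper": -1},
    {"rx": 0,"ry": 0,"rz": -9.5,"dx": 0,"dy": 0,"dz": 0,"gripper": -1},
    {"rx": 0,"ry": 0,"rz": -9.5,"dx": 0,"dy": 0,"dz": 0,"gripper": -1},
    {"rx": 0,"ry": 0,"rz": -9.5,"dx": 0,"dy": 0,"dz": 0,"gripper": -1},
    {"rx": 0,"ry": 0,"rz": -9.5,"dx": 0,"dy": 0,"dz": 0,"gripper": -1},
    {"rx": 0,"ry": 0,"rz": -9.5,"dx": 0,"dy": 0,"dz": 0,"gripper": -1},
    {"rx": 0,"ry": 0,"rz": -9.5,"dx": 0,"dy": 0,"dz": 0,"gripper": -1},
    {"rx": 0,"ry": 0,"rz": -9.5,"dx": 0,"dy": 0,"dz": 0,"gripper": -1},
    {"rx": 0,"ry": 0,"rz": 0,"dx": 0,"dy": 0,"dz": 0,"gripper": -1},
    {"rx": 0,"ry": 0,"rz": 0,"dx": 0,"dy": 0,"dz": 0,"gripper": -0.1},
    {"rx": 0,"ry": 0,"rz": 0,"dx": 0,"dy": 0,"dz": 0,"gripper": -0.1},
    {"rx": 0,"ry": 0,"rz": 0,"dx": 0,"dy": 0,"dz": -20,"gripper": -0.1},
    {"rx": 0,"ry": 0,"rz": 0,"dx": 0,"dy": 0,"dz": -50,"gripper": -0.1},
    {"rx": 0,"ry": 0,"rz": 0,"dx": 0,"dy": 0,"dz": -50,"gripper": -1},
    {"rx": 0,"ry": 0,"rz": 0,"dx": 0,"dy": 0,"dz": 0,"gripper": -1},
  ],
  grip_force=20,
)

```text
clock: 9.7
tcp_pos: [0.6556, -0.041, 0.2431]
orientation: [2.344, 2.081, 0.012]
contact_force: [-0.0, -0.3, 0.5]
grip_width: 0.0028
gripper_force: 0.0
```

Run:
```python
from h import *
st(); go(W(-220,20,236),down(83.26,55))
```

```text
9.7 [ 0.6556 -0.041   0.2431] [[0.119, 0.993, 0.01], [0.993, -0.119, -0.001], [0.001, 0.01, -1.0]] [-0.  -0.3  0.5] 0.002783494357693161 [ 0.38  0.52 -0.58  1.59  0.31  1.12 -0.4 ]
shift mm (tool now) [-191.2 -133.6    5.6]
then/turn deg [ 0.6 55.   0.2]
```

>>> step_arm(
  moves=[
    {"rx": 0,"ry": 0,"rz": 0,"dx": -48,"dy": -33.4,"dz": 0,"gripper": -1},
    {"rx": 0,"ry": 0,"rz": 0,"dx": -48,"dy": -33.4,"dz": 0,"gripper": -1},
    {"rx": 0,"ry": 0,"rz": 0,"dx": -48,"dy": -33.4,"dz": 0,"gripper": -1},
    {"rx": 0,"ry": 0,"rz": 0,"dx": -48,"dy": -33.4,"dz": 0,"gripper": -1},
    {"rx": 0,"ry": 9.2,"rz": 0,"dx": 0,"dy": 0,"dz": 0,"gripper": -1},
    {"rx": 0,"ry": 9.2,"rz": 0,"dx": 0,"dy": 0,"dz": 0,"gripper": -1},
    {"rx": 0,"ry": 9.2,"rz": 0,"dx": 0,"dy": 0,"dz": 0,"gripper": -1},
    {"rx": 0,"ry": 9.2,"rz": 0,"dx": 0,"dy": 0,"dz": 0,"gripper": -1},
    {"rx": 0,"ry": 9.2,"rz": 0,"dx": 0,"dy": 0,"dz": 0,"gripper": -1},
    {"rx": 0,"ry": 9.2,"rz": 0,"dx": 0,"dy": 0,"dz": 0,"gripper": -1},
    {"rx": 0,"ry": 0,"rz": 0,"dx": 0,"dy": 0,"dz": 0,"gripper": -1},
    {"rx": 0,"ry": 0,"rz": 0,"dx": 0,"dy": 0,"dz": 0,"gripper": -1},
  ],
)

```text
clock: 11.2
tcp_pos: [0.4977, -0.2156, 0.2371]
orientation: [-1.753, -1.56, -0.914]
contact_force: [0.2, -0.2, -0.1]
grip_width: 0.0001
gripper_force: 0.0
```

Run:
```python
from h import *
st(); cv2.imwrite("pics/top3.png",r.grab_frame("top"))
a=np.radians(55); print("tip target -132,52"); go(W(-132-22*np.sin(a),20,52+22*np.cos(a)),down(83.26,55))
```

```text
11.2 [ 0.4977 -0.2156  0.2371] [[0.066, 0.993, 0.096], [0.569, -0.117, 0.814], [0.82, 0.001, -0.573]] [ 0.2 -0.2 -0.1] 9.150336273228898e-05 [ 1.2   0.73 -0.75  1.67 -0.41  1.33  0.56]
tip target -132,52
shift mm (tool now) [-101.4    2.2  156.9]
then/turn deg [-0.  -0.   0.1]
```

View pics/top3.png

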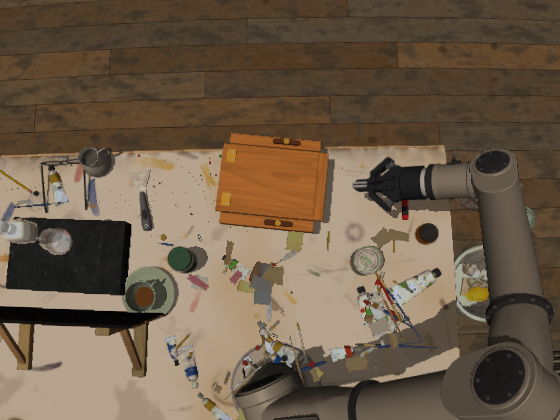

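Both buttons are in line with their rails. The tool is tilted, with its tips at (358,185), short of the lip.

>>> step_arm(
  moves=[
    {"rx": 0,"ry": 0,"rz": 0,"dx": -35.3,"dy": 0,"dz": 24.6,"gripper": -1},
    {"rx": 0,"ry": 0,"rz": 0,"dx": -35.3,"dy": 0,"dz": 24.6,"gripper": -1},
    {"rx": 0,"ry": 0,"rz": 0,"dx": -35.3,"dy": 0,"dz": 24.6,"gripper": -1},
    {"rx": 0,"ry": 0,"rz": 0,"dx": -35.3,"dy": 2,"dz": 24.6,"gripper": -1},
    {"rx": 0,"ry": 0,"rz": 0,"dx": 0,"dy": 0,"dz": 0,"gripper": -1},
    {"rx": 0,"ry": 0,"rz": 0,"dx": 18,"dy": 0,"dz": 25.8,"gripper": -1},
    {"rx": 0,"ry": 0,"rz": 0,"dx": 18,"dy": 0,"dz": 25.8,"gripper": -1},
    {"rx": 0,"ry": 0,"rz": 0,"dx": 0,"dy": 0,"dz": 0,"gripper": -1},
  ],
)

```text
clock: 12.25
tcp_pos: [0.5078, -0.1506, 0.0681]
orientation: [-1.746, -1.563, -0.916]
contact_force: [0.7, 0.4, -0.3]
grip_width: -0.0001
gripper_force: 0.0
```

Run:
```python
from h import *
st()
o=r.get_obs(); A=R.from_rotvec(o["orientation"]).as_matrix(); p=o["tcp_pos"]
print("tcp box",(p[:2]-O)@bx*1000,(p[:2]-O)@by*1000,p[2]*1000)
th=np.radians([0,4,9,14,19,24,29,34,39,44,49,54,59,64,69,74,79,83,87,90,93,96,99])
rr=np.where(th<np.radians(35),275,262)
for k in range(1,len(th)):
    q=lambda i:np.array([-rr[k]*np.cos(th[i]),rr[k]*np.sin(th[i])])
    d=q(k)-q(k-1); print(int(np.degrees(th[k])+.5),np.round(A.T@np.r_[d[0]*bx,d[1]],1))
```

```text
12.25 [ 0.5078 -0.1506  0.0681] [[0.061, 0.994, 0.094], [0.568, -0.112, 0.816], [0.821, 0.003, -0.571]] [ 0.7  0.4 -0.3] -0.00011326268023942528 [ 1.1   0.95 -0.71  1.79 -0.36  1.01  0.66]
tcp box -155.22345432212708 20.16162144071088 68.0845138892543
4 [ 16.1   0.1 -10.4]
9 [ 21.1   0.1 -11.4]
14 [22.   0.1 -9.5]
19 [22.8  0.1 -7.5]
24 [23.3  0.1 -5.5]
29 [23.7  0.1 -3.5]
34 [24.   0.1 -1.4]
39 [22.8  0.1  0.7]
44 [22.7  0.1  2.7]
49 [22.4  0.1  4.6]
54 [21.9  0.1  6.6]
59 [21.2  0.1  8.4]
64 [20.4  0.1 10.3]
69 [19.4  0.1 12. ]
74 [18.3  0.1 13.7]
79 [17.1  0.1 15.2]
83 [12.7  0.1 13.2]
87 [11.7  0.1 14. ]
90 [ 8.1  0.1 11.1]
93 [ 7.5  0.1 11.5]
96 [ 6.9  0.1 11.8]
99 [ 6.3  0.1 12.2]
```

```bash
python3 -c "
from h import *
im=r.grab_frame('side'); cv2.imwrite('pics/side1.png',cv2.resize(im[160:290,190:360],None,fx=4,fy=4))"
```

```text
(no output)
```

View pics/side1.png

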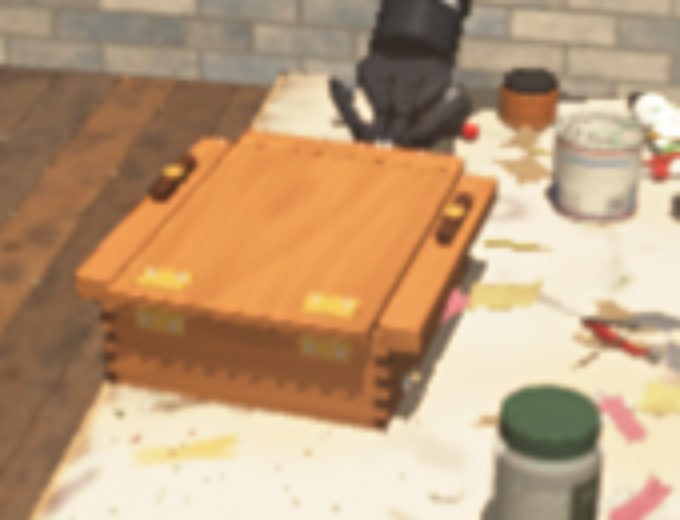

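The fingertips are under the lip, at (400,140) behind it. Now I'll lift.

>>> step_arm(
  moves=[
    {"rx": 0,"ry": 0,"rz": 0,"dx": 4,"dy": 0,"dz": -3,"gripper": -1},
    {"rx": 0,"ry": 0,"rz": 0,"dx": 16,"dy": 0,"dz": -10.5,"gripper": -1},
    {"rx": 0,"ry": 0,"rz": 0,"dx": 21,"dy": 0,"dz": -11.5,"gripper": -1},
    {"rx": 0,"ry": 0,"rz": 0,"dx": 22,"dy": 0,"dz": -9.5,"gripper": -1},
    {"rx": 0,"ry": 0,"rz": 0,"dx": 23,"dy": 0,"dz": -7.5,"gripper": -1},
    {"rx": 0,"ry": 0,"rz": 0,"dx": 23.5,"dy": 0,"dz": -5.5,"gripper": -1},
    {"rx": 0,"ry": 0,"rz": 0,"dx": 23.5,"dy": 0,"dz": -3.5,"gripper": -1},
    {"rx": 0,"ry": 0,"rz": 0,"dx": 24,"dy": 0,"dz": -1.5,"gripper": -1},
    {"rx": 0,"ry": 0,"rz": 0,"dx": 0,"dy": 0,"dz": 0,"gripper": -1},
  ],
)

```text
clock: 13.42
tcp_pos: [0.5127, -0.1058, 0.225]
orientation: [-1.749, -1.56, -0.916]
contact_force: [0.2, -0.8, -2.1]
grip_width: -0.0
gripper_force: 0.7
```

Run:
```python
from h import *
st(); im=r.grab_frame('side'); cv2.imwrite('pics/side2.png',cv2.resize(im[100:290,170:370],None,fx=3,fy=3))
```

```text
13.425 [ 0.5127 -0.1058  0.225 ] [[0.064, 0.993, 0.096], [0.567, -0.115, 0.815], [0.821, 0.002, -0.571]] [ 0.2 -0.8 -2.1] -2.107013225497969e-05 [ 1.13  0.69 -0.82  1.82 -0.48  1.14  0.53]
```

View pics/side2.png

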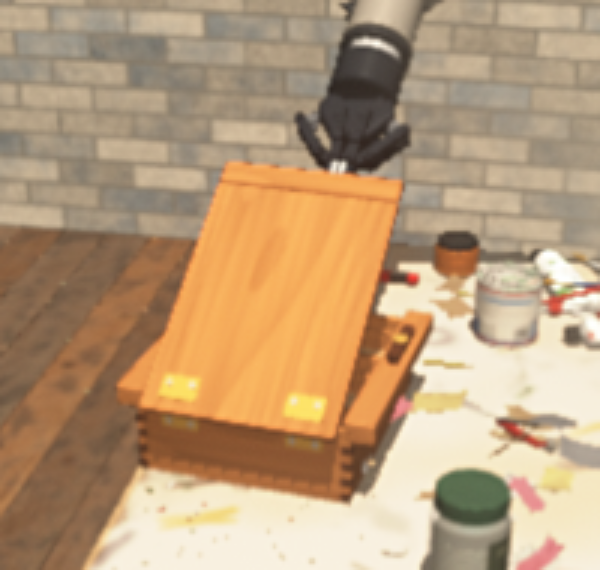

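The lid is well up, at roughly 35–40°, with its lip at (310,180). I'll continue along the arc.

>>> step_arm(
  moves=[
    {"rx": 0,"ry": 0,"rz": 0,"dx": 23,"dy": 0,"dz": 0.5,"gripper": -1},
    {"rx": 0,"ry": 0,"rz": 0,"dx": 22.5,"dy": 0,"dz": 2.5,"gripper": -1},
    {"rx": 0,"ry": 0,"rz": 0,"dx": 22.5,"dy": 0,"dz": 4.5,"gripper": -1},
    {"rx": 0,"ry": 0,"rz": 0,"dx": 22,"dy": 0,"dz": 6.5,"gripper": -1},
    {"rx": 0,"ry": 0,"rz": 0,"dx": 21,"dy": 0,"dz": 8.5,"gripper": -1},
    {"rx": 0,"ry": 0,"rz": 0,"dx": 20.5,"dy": 0,"dz": 10.5,"gripper": -1},
    {"rx": 0,"ry": 0,"rz": 0,"dx": 19.5,"dy": 0,"dz": 12,"gripper": -1},
    {"rx": 0,"ry": 0,"rz": 0,"dx": 18.5,"dy": 0,"dz": 13.5,"gripper": -1},
    {"rx": 0,"ry": 0,"rz": 0,"dx": 17,"dy": 0,"dz": 15,"gripper": -1},
    {"rx": 0,"ry": 0,"rz": 0,"dx": 12.5,"dy": 0,"dz": 13,"gripper": -1},
    {"rx": 0,"ry": 0,"rz": 0,"dx": 11.5,"dy": 0,"dz": 14,"gripper": -1},
    {"rx": 0,"ry": 0,"rz": 0,"dx": 8,"dy": 0,"dz": 11,"gripper": -1},
    {"rx": 0,"ry": 0,"rz": 0,"dx": 7.5,"dy": 0,"dz": 11.5,"gripper": -1},
    {"rx": 0,"ry": 0,"rz": 0,"dx": 7,"dy": 0,"dz": 12,"gripper": -1},
    {"rx": 0,"ry": 0,"rz": 0,"dx": 6.5,"dy": 0,"dz": 12,"gripper": -1},
    {"rx": 0,"ry": 0,"rz": 0,"dx": 5.5,"dy": 0,"dz": 12,"gripper": -1},
    {"rx": 0,"ry": 0,"rz": 0,"dx": 0,"dy": 0,"dz": 0,"gripper": -1},
    {"rx": 0,"ry": 0,"rz": 0,"dx": 0,"dy": 0,"dz": 0,"gripper": -1},
  ],
)

```text
clock: 15.72
tcp_pos: [0.5443, 0.1605, 0.3335]
orientation: [-1.753, -1.556, -0.916]
contact_force: [0.7, -0.2, -0.3]
grip_width: -0.0002
gripper_force: 0.0
```

Run:
```python
from h import *
st(); im=r.grab_frame('side'); im2=r.grab_frame('top')
a=cv2.resize(im[80:290,170:370],None,fx=2,fy=2); b=cv2.resize(im2[80:290,170:370],None,fx=2,fy=2)
cv2.imwrite('pics/both3.png',np.hstack([a,b]))
p=r.get_obs()["tcp_pos"];print("tcp box",(p[:2]-O)@bx*1000,(p[:2]-O)@by*1000)
```

```text
15.725 [0.5443 0.1605 0.3335] [[0.068, 0.993, 0.097], [0.567, -0.118, 0.815], [0.821, -0.0, -0.571]] [ 0.7 -0.2 -0.3] -0.00023277943544755515 [ 0.86  0.47 -1.02  1.92 -0.73  0.89  0.26]
tcp box 157.66682358091504 20.197389474211384
```

View pics/both3.png

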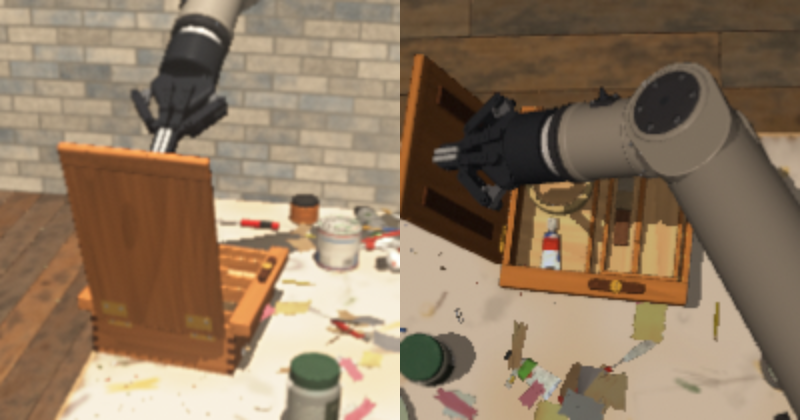

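The lid leans back on its stop. In the crop on the right, the till partition shows at about (622,215), still at the front. Next I'll retreat, straighten the tool and push the till.

>>> step_arm(
  moves=[
    {"rx": 0,"ry": 0,"rz": 0,"dx": -28,"dy": 4,"dz": -40,"gripper": -1},
    {"rx": 0,"ry": 0,"rz": 0,"dx": -28,"dy": 4,"dz": -40,"gripper": -1},
    {"rx": 0,"ry": 0,"rz": 0,"dx": -28,"dy": 4,"dz": -40,"gripper": -1},
    {"rx": 0,"ry": 0,"rz": 0,"dx": -28,"dy": 4,"dz": -40,"gripper": -1},
    {"rx": 0,"ry": 0,"rz": 0,"dx": -28,"dy": 4,"dz": -40,"gripper": -1},
    {"rx": 0,"ry": -9.2,"rz": 0,"dx": 0,"dy": 0,"dz": 0,"gripper": -1},
    {"rx": 0,"ry": -9.2,"rz": 0,"dx": 0,"dy": 0,"dz": 0,"gripper": -1},
    {"rx": 0,"ry": -9.2,"rz": 0,"dx": 0,"dy": 0,"dz": 0,"gripper": -1},
    {"rx": 0,"ry": -9.2,"rz": 0,"dx": 0,"dy": 0,"dz": 0,"gripper": -1},
    {"rx": 0,"ry": -9.2,"rz": 0,"dx": 0,"dy": 0,"dz": 0,"gripper": -1},
    {"rx": 0,"ry": -9.2,"rz": 0,"dx": 0,"dy": 0,"dz": 0,"gripper": -1},
    {"rx": 0,"ry": 0,"rz": 0,"dx": 0,"dy": 0,"dz": 0,"gripper": -1},
    {"rx": 0,"ry": 0,"rz": 0,"dx": 0,"dy": 0,"dz": 0,"gripper": -1},
  ],
)

```text
clock: 17.45
tcp_pos: [0.5349, -0.0852, 0.3324]
orientation: [-2.349, -2.083, -0.002]
contact_force: [0.9, -0.1, 0.2]
grip_width: -0.0
gripper_force: 0.0
```

Run:
```python
from h import *
st(); go(W(-86,0,78),down(83.26))
im2=r.grab_frame('top'); cv2.imwrite('pics/top4.png',im2)
```

```text
17.45 [ 0.5349 -0.0852  0.3324] [[0.12, 0.993, -0.001], [0.993, -0.12, 0.002], [0.002, -0.001, -1.0]] [ 0.9 -0.1  0.2] -4.020604949774675e-05 [ 0.64  0.26 -0.71  1.74  0.18  1.21 -0.24]
shift mm (tool now) [  0.5   1.1 254.4]
then/turn deg [-0.1 -0.1 -0.1]
```

>>> step_arm(
  moves=[
    {"rx": 0,"ry": 0,"rz": 0,"dx": 0,"dy": 0,"dz": 50,"gripper": -1},
    {"rx": 0,"ry": 0,"rz": 0,"dx": 0,"dy": 0,"dz": 50,"gripper": -1},
    {"rx": 0,"ry": 0,"rz": 0,"dx": 0,"dy": 0,"dz": 50,"gripper": -1},
    {"rx": 0,"ry": 0,"rz": 0,"dx": 0,"dy": 0,"dz": 50,"gripper": -1},
    {"rx": 0,"ry": 0,"rz": 0,"dx": 0,"dy": 0,"dz": 35,"gripper": -1},
    {"rx": 0,"ry": 0,"rz": 0,"dx": 0,"dy": 0,"dz": 19,"gripper": -1},
    {"rx": 0,"ry": 0,"rz": 0,"dx": 0,"dy": 0,"dz": 0,"gripper": -1},
    {"rx": 0,"ry": 0,"rz": 0,"dx": 10,"dy": 0,"dz": 0,"gripper": -1},
    {"rx": 0,"ry": 0,"rz": 0,"dx": 14,"dy": 0,"dz": 0,"gripper": -1},
    {"rx": 0,"ry": 0,"rz": 0,"dx": 15,"dy": 0,"dz": 0,"gripper": -1},
    {"rx": 0,"ry": 0,"rz": 0,"dx": 15,"dy": 0,"dz": 0,"gripper": -1},
    {"rx": 0,"ry": 0,"rz": 0,"dx": 15,"dy": 0,"dz": 0,"gripper": -1},
    {"rx": 0,"ry": 0,"rz": 0,"dx": 15,"dy": 0,"dz": 0,"gripper": -1},
    {"rx": 0,"ry": 0,"rz": 0,"dx": 15,"dy": 0,"dz": 0,"gripper": -1},
    {"rx": 0,"ry": 0,"rz": 0,"dx": 15,"dy": 0,"dz": 0,"gripper": -1},
    {"rx": 0,"ry": 0,"rz": 0,"dx": 12,"dy": 0,"dz": 0,"gripper": -1},
    {"rx": 0,"ry": 0,"rz": 0,"dx": 8,"dy": 0,"dz": 0,"gripper": -1},
    {"rx": 0,"ry": 0,"rz": 0,"dx": 5,"dy": 0,"dz": 0,"gripper": -1},
    {"rx": 0,"ry": 0,"rz": 0,"dx": 0,"dy": 0,"dz": 0,"gripper": -1},
  ],
)

```text
clock: 19.88
tcp_pos: [0.5514, 0.0545, 0.0787]
orientation: [-2.348, -2.087, 0.0]
contact_force: [0.5, 0.4, -1.1]
grip_width: 0.0002
gripper_force: 0.0
```

Run:
```python
from h import *
st(); p=r.get_obs()["tcp_pos"];print("tcp box",(p[:2]-O)@bx*1000,(p[:2]-O)@by*1000)
```

```text
19.875 [0.5514 0.0545 0.0787] [[0.117, 0.993, -0.0], [0.993, -0.117, 0.0], [0.0, -0.0, -1.0]] [ 0.5  0.4 -1.1] 0.0001513884241168295 [ 0.24  0.58 -0.59  1.95  0.46  0.75 -0.73]
tcp box 53.60749559468679 0.9254702681067656
```

>>> step_arm(
  moves=[
    {"rx": 0,"ry": 0,"rz": 0,"dx": 4,"dy": 0,"dz": 0,"gripper": -1},
    {"rx": 0,"ry": 0,"rz": 0,"dx": 0,"dy": 0,"dz": 0,"gripper": -1},
  ],
)

```text
clock: 20.12
tcp_pos: [0.5516, 0.0562, 0.0786]
orientation: [2.35, 2.084, -0.004]
contact_force: [-1.3, -5.8, 2.0]
grip_width: 0.0002
gripper_force: 2.4
```

>>> step_arm(
  moves=[
    {"rx": 0,"ry": 0,"rz": 0,"dx": -18,"dy": 0,"dz": 0,"gripper": -1},
    {"rx": 0,"ry": 0,"rz": 0,"dx": 0,"dy": 0,"dz": -57,"gripper": -1},
    {"rx": 0,"ry": 0,"rz": 0,"dx": 0,"dy": 0,"dz": -57,"gripper": -1},
    {"rx": 0,"ry": 0,"rz": 0,"dx": 0,"dy": 0,"dz": -57,"gripper": -1},
    {"rx": 0,"ry": 0,"rz": 0,"dx": -60,"dy": 0,"dz": 0,"gripper": 0},
    {"rx": 0,"ry": 0,"rz": 0,"dx": -60,"dy": 0,"dz": 0,"gripper": 0},
    {"rx": 0,"ry": 0,"rz": 0,"dx": -60,"dy": 0,"dz": 0,"gripper": 0},
    {"rx": 0,"ry": 0,"rz": 0,"dx": -60,"dy": 0,"dz": 0,"gripper": 0},
    {"rx": 0,"ry": 0,"rz": 0,"dx": -60,"dy": 0,"dz": 0,"gripper": 0},
    {"rx": 0,"ry": 0,"rz": 0,"dx": -60,"dy": 0,"dz": 0,"gripper": 0},
    {"rx": 0,"ry": 0,"rz": 10.6,"dx": 0,"dy": 0,"dz": 0,"gripper": 0},
    {"rx": 0,"ry": 0,"rz": 10.6,"dx": 0,"dy": 0,"dz": 0,"gripper": 0},
    {"rx": 0,"ry": 0,"rz": 10.6,"dx": 0,"dy": 0,"dz": 0,"gripper": 0},
    {"rx": 0,"ry": 0,"rz": 10.6,"dx": 0,"dy": 0,"dz": 0,"gripper": 0},
    {"rx": 0,"ry": 0,"rz": 10.6,"dx": 0,"dy": 0,"dz": 0,"gripper": 0},
    {"rx": 0,"ry": 0,"rz": 10.6,"dx": 0,"dy": 0,"dz": 0,"gripper": 0},
    {"rx": 0,"ry": 0,"rz": 10.6,"dx": 0,"dy": 0,"dz": 0,"gripper": 0},
    {"rx": 0,"ry": 0,"rz": 10.6,"dx": 0,"dy": 0,"dz": 0,"gripper": 0},
    {"rx": 0,"ry": 0,"rz": 0,"dx": 0,"dy": 0,"dz": 0,"gripper": 0},
  ],
)

```text
clock: 22.5
tcp_pos: [0.507, -0.3178, 0.2497]
orientation: [3.141, -0.041, 0.0]
contact_force: [0.6, 0.1, -0.4]
grip_width: 0.0426
gripper_force: 0.0
```

Run:
```python
from h import *
st(); go([.499,-.3747,.025],down(-1.8))
im2=r.grab_frame('top'); im=r.grab_frame('side')
cv2.imwrite('pics/both5.png',np.hstack([cv2.resize(im2[80:280,180:380],None,fx=2,fy=2),cv2.resize(im[100:290,180:380],(400,400))]))
```

```text
22.5 [ 0.507  -0.3178  0.2497] [[1.0, -0.026, 0.0], [-0.026, -1.0, -0.0], [0.0, 0.0, -1.0]] [ 0.6  0.1 -0.4] 0.04261120812080155 [ 0.67  0.37 -0.28  1.73  0.11  1.05 -1.24]
shift mm (tool now) [ -6.5  57.1 224.7]
then/turn deg [ 0.  -0.   0.3]
```

View pics/both5.png

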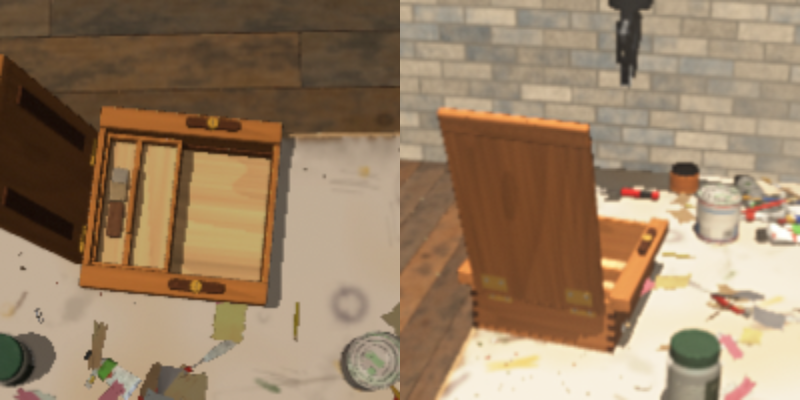

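The till is back at (100–180, 205), the front well at (225,215) is open, and the lid is on its stop. Now I'll grasp the screwdriver.

>>> step_arm(
  moves=[
    {"rx": 0,"ry": 0,"rz": 0,"dx": -6.5,"dy": 57,"dz": 0,"gripper": 0},
    {"rx": 0,"ry": 0,"rz": 0,"dx": 0,"dy": 0,"dz": 55,"gripper": 0},
    {"rx": 0,"ry": 0,"rz": 0,"dx": 0,"dy": 0,"dz": 55,"gripper": 0},
    {"rx": 0,"ry": 0,"rz": 0,"dx": 0,"dy": 0,"dz": 55,"gripper": 0},
    {"rx": 0,"ry": 0,"rz": 0,"dx": 0,"dy": 0,"dz": 35,"gripper": 0},
    {"rx": 0,"ry": 0,"rz": 0,"dx": 0,"dy": 0,"dz": 15,"gripper": 0},
    {"rx": 0,"ry": 0,"rz": 0,"dx": 0,"dy": 0,"dz": 9,"gripper": 0},
    {"rx": 0,"ry": 0,"rz": 0,"dx": 0,"dy": 0,"dz": 0,"gripper": -0.5},
    {"rx": 0,"ry": 0,"rz": 0,"dx": 0,"dy": 0,"dz": 0,"gripper": -1},
    {"rx": 0,"ry": 0,"rz": 0,"dx": 0,"dy": 0,"dz": 0,"gripper": -1},
    {"rx": 0,"ry": 0,"rz": 0,"dx": 0,"dy": 0,"dz": 0,"gripper": -1},
    {"rx": 0,"ry": 0,"rz": 0,"dx": 0,"dy": 0,"dz": 0,"gripper": -1},
  ],
  grip_force=40,
)

```text
clock: 24.1
tcp_pos: [0.5003, -0.3747, 0.0271]
orientation: [3.14, -0.043, 0.003]
contact_force: [0.4, 0.4, 5.8]
grip_width: 0.0152
gripper_force: 41.7
```

>>> step_arm(
  moves=[
    {"rx": 0,"ry": 0,"rz": 0,"dx": 0,"dy": 0,"dz": -20,"gripper": -1},
    {"rx": 0,"ry": 0,"rz": 0,"dx": 0,"dy": 0,"dz": -45,"gripper": -1},
    {"rx": 0,"ry": 0,"rz": 0,"dx": 0,"dy": 0,"dz": -45,"gripper": -1},
    {"rx": 0,"ry": 0,"rz": 0,"dx": 0,"dy": 0,"dz": -45,"gripper": -1},
    {"rx": 0,"ry": 0,"rz": 0,"dx": 0,"dy": 0,"dz": -45,"gripper": -1},
    {"rx": 0,"ry": 0,"rz": 5,"dx": 0,"dy": 0,"dz": 0,"gripper": -1},
    {"rx": 0,"ry": 0,"rz": 0,"dx": 0,"dy": 0,"dz": 0,"gripper": -1},
  ],
)

```text
clock: 24.98
tcp_pos: [0.4993, -0.374, 0.2272]
orientation: [3.136, -0.179, 0.002]
contact_force: [0.4, 1.6, -1.0]
grip_width: 0.0158
gripper_force: 40.9
```

Run:
```python
from h import *
st(); go(W(-52,20,228),down(-6.74))
im2=r.grab_frame('top'); im=r.grab_frame('side')
h=cv2.cvtColor(im,cv2.COLOR_BGR2HSV);m=(((h[...,0]<8)|(h[...,0]>172))&(h[...,1]>150)&(h[...,2]>90)).astype(np.uint8)
q=r.get_obs()["tcp_pos"]; print("proj grip in side",proj("side",[q-[0,0,.015]]))
n,l,s,c=cv2.connectedComponentsWithStats(m); print([(s[i],c[i].round()) for i in range(1,n) if s[i,4]>8])
```

```text
24.975 [ 0.4993 -0.374   0.2272] [[0.994, -0.114, 0.001], [-0.114, -0.994, -0.001], [0.001, 0.001, -1.0]] [ 0.4  1.6 -1. ] 0.015761394574191488 [ 0.72  0.43 -0.24  1.7   0.12  1.03 -1.24]
shift mm (tool now) [ -16.5 -326.2   -1.1]
then/turn deg [ 0.  -0.1  0.2]
proj grip in side [[297.42284726 140.01677327]]
[(array([308, 140,   4,   4,  11], dtype=int32), array([309., 142.])), (array([353, 196,  17,   8,  37], dtype=int32), array([359., 199.])), (array([337, 241,   7,   4,  15], dtype=int32), array([340., 243.]))]
```

>>> step_arm(
  moves=[
    {"rx": 0,"ry": 0,"rz": 0,"dx": -2.7,"dy": -54.4,"dz": 0,"gripper": -1},
    {"rx": 0,"ry": 0,"rz": 0,"dx": -2.7,"dy": -54.4,"dz": 0,"gripper": -1},
    {"rx": 0,"ry": 0,"rz": 0,"dx": -2.7,"dy": -54.4,"dz": 0,"gripper": -1},
    {"rx": 0,"ry": 0,"rz": 0,"dx": -2.7,"dy": -54.4,"dz": 0,"gripper": -1},
    {"rx": 0,"ry": 0,"rz": 0,"dx": -2.7,"dy": -54.4,"dz": 0,"gripper": -1},
    {"rx": 0,"ry": 0,"rz": 0,"dx": -2.7,"dy": -54.4,"dz": 0,"gripper": -1},
    {"rx": 0,"ry": 0,"rz": 0,"dx": 0,"dy": 0,"dz": 0,"gripper": -1},
    {"rx": 0,"ry": 0,"rz": 0,"dx": 0,"dy": 0,"dz": 40,"gripper": -1},
    {"rx": 0,"ry": 0,"rz": 0,"dx": 0,"dy": 0,"dz": 40,"gripper": -1},
    {"rx": 0,"ry": 0,"rz": 0,"dx": 0,"dy": 0,"dz": 40,"gripper": -1},
    {"rx": 0,"ry": 0,"rz": 0,"dx": 0,"dy": 0,"dz": 0,"gripper": -1},
  ],
)

```text
clock: 26.45
tcp_pos: [0.5179, -0.0489, 0.103]
orientation: [3.136, -0.18, -0.012]
contact_force: [-0.7, 0.2, -0.6]
grip_width: 0.0153
gripper_force: 40.9
```

Run:
```python
from h import *
st(); go(W(-52,20,36),down(-6.74))
```

```text
26.45 [ 0.5179 -0.0489  0.103 ] [[0.993, -0.114, -0.007], [-0.114, -0.993, 0.0], [-0.007, 0.001, -1.0]] [-0.7  0.2 -0.6] 0.015256606748512947 [ 0.25  0.45 -0.34  2.02  0.23  0.71 -1.92]
shift mm (tool now) [ 2.5 -1.1 67. ]
then/turn deg [0.  0.4 0.2]
```

Lower slowly.

>>> step_arm(
  moves=[
    {"rx": 0,"ry": 0,"rz": 0,"dx": 2,"dy": -1,"dz": 20,"gripper": -1},
    {"rx": 0,"ry": 0,"rz": 0,"dx": 0,"dy": 0,"dz": 20,"gripper": -1},
    {"rx": 0,"ry": 0,"rz": 0,"dx": 0,"dy": 0,"dz": 12,"gripper": -1},
    {"rx": 0,"ry": 0,"rz": 0,"dx": 0,"dy": 0,"dz": 7,"gripper": -1},
    {"rx": 0,"ry": 0,"rz": 0,"dx": 0,"dy": 0,"dz": 5,"gripper": -1},
    {"rx": 0,"ry": 0,"rz": 0,"dx": 0,"dy": 0,"dz": 2,"gripper": -1},
    {"rx": 0,"ry": 0,"rz": 0,"dx": 0,"dy": 0,"dz": 0,"gripper": -1},
    {"rx": 0,"ry": 0,"rz": 0,"dx": 0,"dy": 0,"dz": 0,"gripper": -1},
  ],
)

```text
clock: 27.45
tcp_pos: [0.523, -0.0473, 0.0401]
orientation: [3.136, -0.18, 0.001]
contact_force: [-0.0, 1.1, -1.0]
grip_width: 0.0149
gripper_force: 40.9
```

>>> step_arm(
  moves=[
    {"rx": 0,"ry": 0,"rz": 0,"dx": 0,"dy": 0,"dz": 2,"gripper": -1},
    {"rx": 0,"ry": 0,"rz": 0,"dx": 0,"dy": 0,"dz": 2,"gripper": -1},
    {"rx": 0,"ry": 0,"rz": 0,"dx": 0,"dy": 0,"dz": 1,"gripper": -1},
    {"rx": 0,"ry": 0,"rz": 0,"dx": 0,"dy": 0,"dz": 0,"gripper": -1},
  ],
)

```text
clock: 27.95
tcp_pos: [0.5228, -0.0472, 0.0351]
orientation: [3.136, -0.18, -0.0]
contact_force: [-2.2, -0.2, 4.7]
grip_width: 0.0153
gripper_force: 41.5
```

Contact with the floor. I'll release gently, partly opening the fingers, then rise.

>>> step_arm(
  moves=[
    {"rx": 0,"ry": 0,"rz": 0,"dx": 0,"dy": 0,"dz": 0,"gripper": -0.4},
    {"rx": 0,"ry": 0,"rz": 0,"dx": 0,"dy": 0,"dz": 0,"gripper": -0.1},
    {"rx": 0,"ry": 0,"rz": 0,"dx": 0,"dy": 0,"dz": 0,"gripper": -0.1},
    {"rx": 0,"ry": 0,"rz": 0,"dx": 0,"dy": 0,"dz": -10,"gripper": -0.1},
    {"rx": 0,"ry": 0,"rz": 0,"dx": 0,"dy": 0,"dz": -30,"gripper": -0.1},
    {"rx": 0,"ry": 0,"rz": 0,"dx": 0,"dy": 0,"dz": -50,"gripper": -0.1},
    {"rx": 0,"ry": 0,"rz": 0,"dx": 0,"dy": 0,"dz": -50,"gripper": -0.1},
    {"rx": 0,"ry": 0,"rz": 0,"dx": 0,"dy": 0,"dz": -50,"gripper": -0.1},
    {"rx": 0,"ry": 0,"rz": 0,"dx": 0,"dy": 50,"dz": 0,"gripper": -0.1},
    {"rx": 0,"ry": 0,"rz": 0,"dx": 0,"dy": 55,"dz": 0,"gripper": -0.1},
    {"rx": 0,"ry": 0,"rz": 0,"dx": 0,"dy": 55,"dz": 0,"gripper": -0.1},
    {"rx": 0,"ry": 0,"rz": 0,"dx": 0,"dy": 55,"dz": 0,"gripper": -0.1},
    {"rx": 0,"ry": 0,"rz": 0,"dx": 0,"dy": 55,"dz": 0,"gripper": -0.1},
    {"rx": 0,"ry": 0,"rz": 0,"dx": 0,"dy": 0,"dz": 0,"gripper": -0.1},
    {"rx": 0,"ry": 0,"rz": 0,"dx": 0,"dy": 0,"dz": 0,"gripper": -0.1},
  ],
)

```text
clock: 29.82
tcp_pos: [0.4919, -0.3148, 0.2251]
orientation: [-3.136, 0.18, -0.0]
contact_force: [0.8, 1.3, -0.0]
grip_width: 0.0385
gripper_force: 0.0
```

Run:
```python
from h import *
st(); im=r.grab_frame('top'); h=cv2.cvtColor(im,cv2.COLOR_BGR2HSV)
m=(((h[...,0]<8)|(h[...,0]>172))&(h[...,1]>150)&(h[...,2]>90)); 
p=np.argwhere(m[150:235,250:330])[:,::-1]+[250,150]
w=onz("top",p,.016)[:,:2]; print(len(p),"red box-frame x,y range",np.c_[(w-O)@bx,(w-O)@by].min(0)*1000,np.c_[(w-O)@bx,(w-O)@by].max(0)*1000)
cv2.imwrite('pics/fin.png',cv2.resize(im[100:280,180:420],None,fx=3,fy=3))
```

```text
29.825 [ 0.4919 -0.3148  0.2251] [[0.993, -0.114, 0.0], [-0.114, -0.993, 0.001], [0.0, -0.001, -1.0]] [ 0.8  1.3 -0. ] 0.03847386523795781 [ 0.67  0.37 -0.27  1.79  0.11  0.99 -1.32]
100 red box-frame x,y range [-60.24080125  -4.39808559] [-44.10338719  69.65288312]
```

View pics/fin.png

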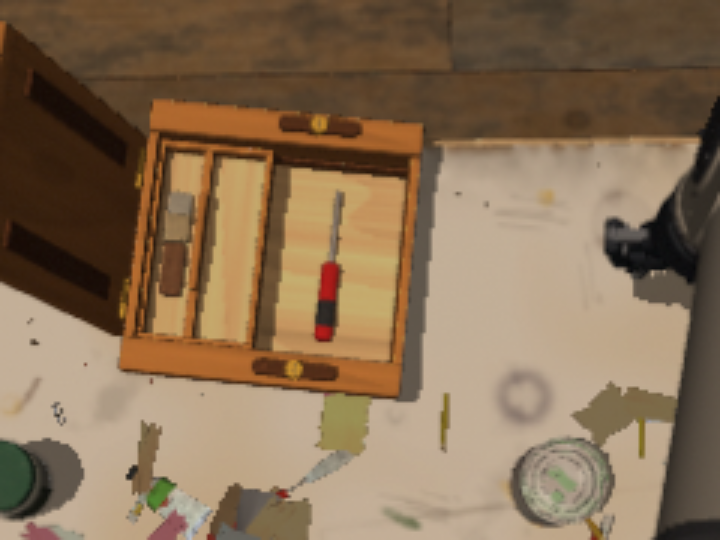

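The screwdriver lies flat in the front well at (330,265). Both buttons are clear, the till is back, the lid is open and the arm touches nothing.

```bash
python3 -c "
from bench import r
print(r.hand_in())"
```

```text
the job is handed in; nothing more can be done
None
```

The job is handed in, with no verdict returned: the screwdriver lies flat in the open front well, both buttons are clear, the lid is on its stop, the till is fully back, and the arm is clear at about 30 s of the 72 s.

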